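Wind the book press open and lock it with its pin

TASK

Wind the book press open by its crank until the cross hole through the white block on the screw lines up with the holes in the two yellow lugs, then push the blue-handled locking pin through lug, block and lug, from either side, until its handle is fully home against the lug. Leave the pin there with the press locked, and do not shove or knock over the paint jar, the water cup or the paint bottle.

Things in the scene. Friction and masses are not known exactly. Their poses are not given: they have to be found in the camera images.
- lock_axis (a point): Point fixed on the press, on the vertical screw axis at the height of the holes in the two yellow lugs (152 mm above the table). x to the press's back, y along the line of the lug holes (the pin goes in along this line), z up.
- press: The book press, bolted to the table; origin under its centre, axes as lock_axis. Green bed 170 (x) by 260 (y) by 16 mm, columns at y = +-112 mm, green beam 56 (x) by 260 (y) mm with its top 102 mm above the table (dark nuts over the columns to 114 mm), a sketchbook lying under a dark steel platen that rides on the screw.
- lug_left (a point): Mouth (centre, on the outer face) of the hole in the yellow lug on the press's +y side, 38 mm from the screw axis. The lugs are upright plates 8 mm thick, 38 mm wide in x, from the beam up to 169 mm above the table, holes 16 mm in diameter along y; their inner faces are 30 mm from the screw axis.
- lug_right (a point): The same for the lug on the -y side.
- screw (a joint): Screw angle, rad: 0 when its cross hole meets the lug holes; starts 1.1 to 1.95 turns below. Grows anticlockwise from above, raising screw, block, crank and platen 16 mm a turn; stops at 2.15 turns below and 0.6 above. At q the crank arm points q anticlockwise from the press's +x. Half or whole turns off, the height is wrong and the pin blocked. Needs 3 N at the knob; stays where left.
- cross_hole (a point): Centre of the cross hole (16 mm diameter, right through) in the white block, a 36 mm cube on the screw, on the screw axis. The hole runs along this frame's y; x points along the crank arm. It turns and rises with the screw.
- crank_knob (a point): Red upright crank knob, 30 mm in diameter, 50 mm high, spinning freely on the end of the flat dark crank arm (10 mm thick, 22 wide), 65 mm from the screw axis. This point is on its axis, 28 mm above the arm, 22 mm below the knob's top, 90 mm above the cross hole (242 mm above the table at angle 0). Nothing else rises over 2 mm above the arm.
- pin_grip (a point): Centre of the locking pin's blue handle, a block 80 (x) by 24 (y) by 30 mm (z), lying on the table at the start. x points along the pin from handle to tip. The steel rod, 10 mm in diameter, 100 mm long, tip tapered, comes out of the middle of the handle's front end on its centre line. About 0.14 kg.
- pin_shoulder (a point): Middle of the handle's front end face, where the rod begins, 40 mm ahead of pin_grip along x. Home, this face lies against a lug's outer face.
- pin_tip (a point): Tip of the rod, 140 mm ahead of pin_grip along x.
- paint_jar: Bystander: white paint jar with orange label and black cap, 68 mm in diameter, 75 mm high; origin under its centre.
- water_cup: Bystander: white cup, 76 mm across, 95 mm high; origin under its centre.
- paint_bottle: Bystander: white bottle with red label, 54 mm in diameter, 130 mm high; origin under its centre.
- pin: The whole locking pin, 180 mm long overall; origin on the underside half-way along it, 50 mm ahead of pin_grip and 15 mm lower, same axes.
Not all that is in view belongs to the job. Of the things shaped like the pin, the blue one is meant.

How it is judged:
By the outcome, as a careful person would: the job done as asked, in the order asked, and still so for the second after the job is handed in, with the robot touching nothing.
It also fails if it takes over 72 s, if anything falls off the work surface, if the arm or the gripper's body presses on something with over 40 N, if the wrist force passes 120 N, or if a joint passes its speed limit or range.

ROBOT

A 6-joint arm with a two-finger parallel gripper is mounted at the origin on the work surface. World frame = base frame: x ahead of the robot, y to its left, z up, the work surface at z = 0. Lengths are in mm, angles in rad, forces in N, time in s.
With the tool pointing down it reaches from about 350 to 875 mm from the base axis. Payload 4.2 kg.
Tool frame: the origin (TCP) lies between the finger pads; the fingertips stand 25 mm ahead of it and the grasp point (between the pads) lies 6 mm ahead of it; z points along the fingers, y is the line along which they close (so a half turn about z gives the same grasp; the last joint's range is limited). The gripper opens to 85 mm and grips with 20 to 120 N. Pads are 22 mm wide; open, the fingers measure 114 mm over their backs; the gripper's body (76 mm by 85 mm) begins 54 mm behind the grasp point. The pads swing forward as they close: fully open they stand 13 mm farther back than shut.
Start: joints at [-0.853, 0.385, 0.008, 0, -1.194, -0.259], TCP at [276.807, -560.337, 256.312] pointing down, gripper open.
Joint ranges: [-3.14, 3.14], [-1.21, 2.06], [-1.07, 1.41], [-3.16, 2.05], [-2.99, -0.16], [-3.1, 3.1]. Speed limits (rad/s): [2.79, 2.79, 3.14, 3.14, 3.14, 3.14].

INTERFACE

Orientations are given as a unit quaternion [x, y, z, w].
In Python, from bench import read_state, get_image, job_done gives the robot as it stands.
- The arm moves only by the tool play_rows, never from a script. Its argument "series" is a list of rows, each a list of 6 numbers: the shift along the world's x, y, z in mm, then the turn, a rotation vector about the world's x, y, z in units of 6 degrees (1.0 is 6 degrees). A call has 1 to 20 rows; each row shifts and turns the commanded pose from where the row before left it; what a row does not reach is not made up. A row lasts 1/12 s, in which the tool goes at most 41.7 mm and 7.16 degrees, less where a joint would pass 70% of its speed; a pose out of reach is approached as far as the arm can. A call is refused whole if a number of a shift passes 41.7 or a number of a turn 1, either way. A call with a gripper value outside its range is refused whole. "gripper" is the opening, from 0 (shut) to 1 (fully open), set as the call begins (left out, the last holds). The fingers move at their own pace and stop on an object; the grip force is fixed at half the most. Time passes only in rows, so rows that do not move let the fingers close. It gives the time, the measured TCP pose, the force, the opening and the grip force at its end, in the units of the state.
- read_state(): the state, without advancing time (a new reading comes with each control period).
- get_image(name): name is "side" or "top"; returns a dict with "image" (420x560x3 uint8, red, green, blue), "fx", "fy", "cx", "cy" (pixels), "dist_coeffs" ([k1, k2, p1, p2, k3] as OpenCV has them; the pictures are not rectified), "eye" and "rotation" of the camera in the world. Camera axes: x right, y down, z forward; pixel columns grow to the right and rows downward; lengths in mm; the calibration is good to about 2 mm. A picture is of the moment at which its call begins. There is no depth.
- job_done(): hands the job in; it is judged then, once.
The state is a dict: "clock": time; "joints": joint angles; "joint_vel": joint speeds; "joint_efforts": joint torques, N m; "position": TCP position; "ee_rot": TCP orientation; "contact_force": force on the tool from outside, world axes, zero at the start; "wrist_torque": the same for the moment, N m; "gripper_width": finger opening in mm; "grasp_force": force on a finger pad.
Only numpy, scipy, OpenCV 4.12 (cv2) and the standard library are available. Lean on these libraries where they do the work, as an engineer would, in place of code of your own. Each camera call takes 0.05 s, during which the arm holds its last target. There are 200 camera calls.

## Working session

There is one attempt and no reset: what is moved stays moved. The work goes in short steps, Python scripts to look and compute and a tool call to move; the robot and the scene stay as the last step left them, time stands still between calls to the robot, and variables do not carry over. Pictures are saved under pics/ and viewed, at most 10 in all, crops included, and the job is handed in when it is done.

Besides the shell and the picture viewer there is one more tool, called after "Emit:" as a command line: name --pt "numbers of a row" for each row, then --argument value for the rest. play_rows: Moves the arm, as the interface text tells. Its arguments: {"type":"object","properties":{"series":{"type":"array","items":{"type":"array","items":{"type":"number"}}},"gripper":{"type":"number"}},"required":["series"]}

```bash
mkdir -p pics; ls; cat > h.py <<'E'
import numpy as np, cv2, sys
sys.path.insert(0,'.')
from bench import read_state,get_image,job_done
def K(c): return np.array([[c['fx'],0,c['cx']],[0,c['fy'],c['cy']],[0,0,1.]]),np.array(c['dist_coeffs'],float)
def ray(c,uv):
    k,d=K(c); p=cv2.undistortPoints(np.array(uv,float).reshape(-1,1,2),k,d).reshape(-1,2)
    v=np.c_[p,np.ones(len(p))]@np.array(c['rotation']).T
    return np.array(c['eye'],float),v
def onz(c,uv,z):
    e,v=ray(c,uv); return e+v*((z-e[2])/v[:,2])[:,None]
def proj(c,P):
    k,d=K(c); R=np.array(c['rotation']); P=np.array(P,float).reshape(-1,3)
    return cv2.projectPoints((P-np.array(c['eye']))@R,np.zeros(3),np.zeros(3),k,d)[0].reshape(-1,2)
def tri(c1,u1,c2,u2):
    e1,v1=ray(c1,u1);e2,v2=ray(c2,u2);v1=v1[0]/np.linalg.norm(v1[0]);v2=v2[0]/np.linalg.norm(v2[0])
    s=np.linalg.lstsq(np.c_[v1,-v2],e2-e1,rcond=None)[0]
    a=e1+s[0]*v1;b=e2+s[1]*v2; return (a+b)/2,np.linalg.norm(a-b)
def save(c,n): cv2.imwrite('pics/'+n,cv2.cvtColor(c['image'],cv2.COLOR_RGB2BGR))
E
python3 - <<'E'
from h import *
a=get_image('side');b=get_image('top')
save(a,'s0.png');save(b,'t0.png')
for c in(a,b): print(c['eye'],c['rotation'],c['fx'])
print(read_state())
E
```

```text
pics
[ 128.8246091   616.55122663 1072.59538603] [-0.22466226  0.91431049 -0.32618508  0.0846551 ] 489.01990704495915
[ 371.12568893  -42.05015625 1031.11191145] [ 0.70941886 -0.70195927  0.05054081 -0.03773195] 390.15236621711057
{'clock': 0.1, 'joints': array([-8.53417017e-01,  3.85500634e-01,  6.74162445e-03, -4.47084880e-04,
       -1.19399061e+00, -2.58581230e-01]), 'joint_vel': array([ 1.22530424e-03, -9.47934520e-04,  1.63139157e-03,  2.64213281e-03,
       -4.70970044e-05,  5.00933886e-04]), 'joint_efforts': array([-5.81719578e-04, -3.93319917e+01,  1.88930690e+01,  4.19795528e+00,
       -2.60995963e-03,  1.00645866e-05]), 'position': array([ 276.5909533 , -559.93264083,  255.3082966 ]), 'ee_rot': array([-2.27311938e-01,  9.73821486e-01,  9.60070435e-04, -2.74366454e-04]), 'contact_force': array([ 0.38342258, -0.29403861,  0.10627003]), 'wrist_torque': array([ 0.01260033, -0.1063346 , -0.00948637]), 'grasp_force': 0.0, 'gripper_width': 85.49128089338319}
```

```bash
sed -i "s/np.array(c\['rotation'\])/Rot.from_quat(c['rotation']).as_matrix()/g; 1a from scipy.spatial.transform import Rotation as Rot" h.py; python3 - <<'E'
from h import *
c=get_image('top'); print(proj(c,[[500,0,0],[500,100,0]]), onz(c,[[280,210]],0))
E
```

```text
[[263.05933354 210.02938776]
 [225.34272159 209.59018793]] [[500.60846023 -45.06625095   0.        ]]
```

View pics/s0.png

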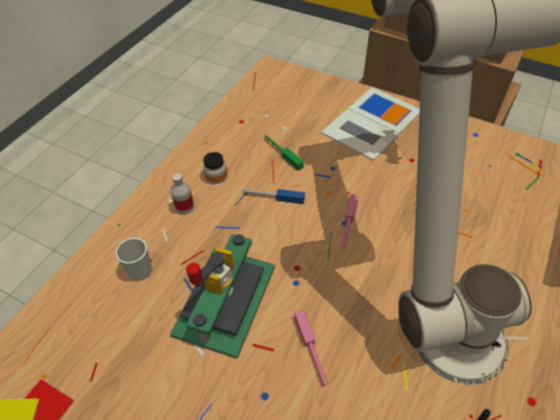

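View pics/t0.png

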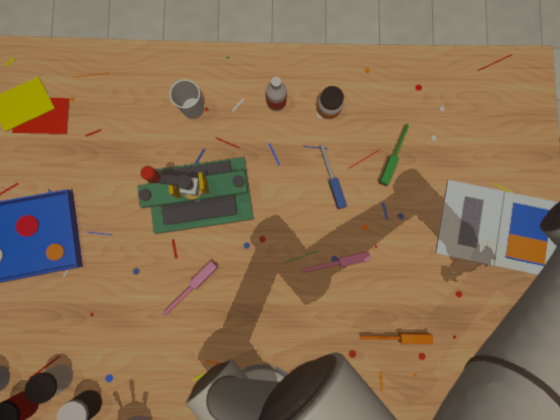

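```bash
python3 - <<'E'
from h import *
s=get_image('side');t=get_image('top')
a=cv2.resize(t['image'][100:245,120:420],None,fx=2.6,fy=2.6,interpolation=cv2.INTER_CUBIC)[:,:790]
cv2.imwrite('pics/t1.png',a[:,:,::-1])
b=cv2.resize(s['image'][130:360,150:350],None,fx=2.6,fy=2.6,interpolation=cv2.INTER_CUBIC)
cv2.imwrite('pics/s1.png',b[:,:,::-1])
def blobs(c,lo,hi,roi,n):
    h=cv2.cvtColor(c['image'],cv2.COLOR_RGB2HSV); m=cv2.inRange(h,lo,hi); x0,y0,x1,y1=roi
    z=np.zeros_like(m); z[y0:y1,x0:x1]=m[y0:y1,x0:x1]
    k,l,st,ce=cv2.connectedComponentsWithStats(z)
    for i in range(1,k):
        if st[i,4]>15:
            r=cv2.minAreaRect(np.argwhere(l==i)[:,::-1].astype(np.float32)); print(n,st[i],ce[i].round(1),np.round(cv2.boxPoints(r),1).tolist())
blobs(t,(100,120,40),(125,255,255),(310,130,360,220),'blue t')
blobs(s,(100,120,40),(125,255,255),(230,170,320,220),'blue s')
blobs(t,(18,120,80),(33,255,255),(150,150,260,220),'yel t')
blobs(s,(18,120,80),(33,255,255),(180,220,260,320),'yel s')
for lo,hi in(((0,150,60),(6,255,255)),((172,150,60),(180,255,255))):
    blobs(t,lo,hi,(130,150,175,200),'red t'); blobs(s,lo,hi,(170,250,215,300),'red s')
blobs(t,(60,80,30),(90,255,255),(120,140,270,245),'grn t')
E
```

```text
blue t [332 180  13  27 137] [338.4 194.7] [[330.70001220703125, 181.10000610351562], [336.3999938964844, 179.1999969482422], [344.8999938964844, 204.6999969482422], [339.20001220703125, 206.60000610351562]]
blue s [277 190  27  13 260] [290.1 195.9] [[276.29998779296875, 199.3000030517578], [277.6000061035156, 189.39999389648438], [303.5, 192.6999969482422], [302.29998779296875, 202.5]]
yel t [184 172  24  28 184] [199.2 186.5] [[183.6999969482422, 195.60000610351562], [198.8000030517578, 170.6999969482422], [214.6999969482422, 180.3000030517578], [199.5, 205.1999969482422]]
yel t [169 184  11  14  78] [172.6 190.6] [[166.39999389648438, 184.89999389648438], [173.6999969482422, 182.3000030517578], [179.0, 197.0], [171.8000030517578, 199.60000610351562]]
yel s [215 247  19  23 198] [226.1 256.4] [[213.3000030517578, 248.3000030517578], [223.60000610351562, 240.8000030517578], [240.3000030517578, 263.70001220703125], [230.0, 271.20001220703125]]
yel s [205 274  27  20 300] [215.6 283.8] [[203.10000610351562, 290.1000061035156], [206.6999969482422, 272.8999938964844], [231.600006103515
[... 488 characters left out ...]
.10000610351562, 157.8000030517578], [244.60000610351562, 167.89999389648438], [231.39999389648438, 169.8000030517578]]
grn t [199 171  48  28 676] [223.1 184.7] [[195.8000030517578, 177.5], [243.39999389648438, 170.1999969482422], [246.6999969482422, 191.3000030517578], [199.10000610351562, 198.60000610351562]]
grn t [139 184  48  22 508] [159.6 195.1] [[138.60000610351562, 185.1999969482422], [183.6999969482422, 179.8000030517578], [186.1999969482422, 200.5], [141.10000610351562, 205.89999389648438]]
grn t [152 193 100  39 953] [206.6 216.1] [[151.1999969482422, 207.3000030517578], [248.0, 192.8000030517578], [251.8000030517578, 217.89999389648438], [154.89999389648438, 232.3000030517578]]
```

View pics/t1.png

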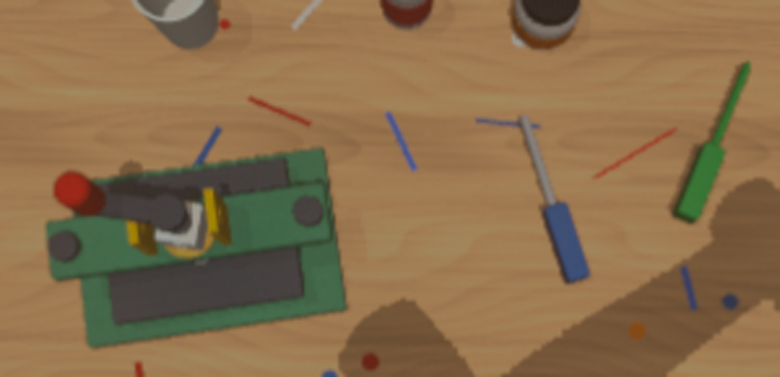

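View pics/s1.png

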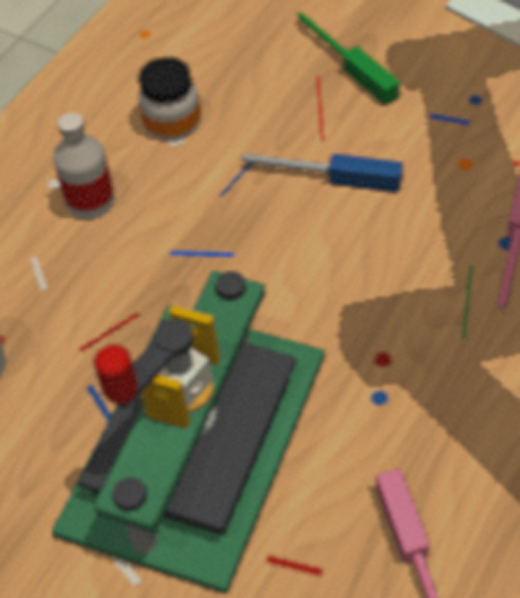

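```bash
python3 - <<'E'
from h import *
s=get_image('side');t=get_image('top')
T=lambda x,y:[[x/2.6+120-.3,y/2.6+100-.3]]
S=lambda x,y:[[x/2.6+150-.3,y/2.6+130-.3]]
n1,e1=tri(t,T(64,246),s,S(130,493)); n2,e2=tri(t,T(307,211),s,S(231,285)); print('nuts',n1,e1,n2,e2)
p1=onz(t,T(64,246),114)[0];p2=onz(t,T(307,211),114)[0];print(p1,p2,np.linalg.norm(p1-p2))
q1=onz(s,S(130,493),114)[0];q2=onz(s,S(231,285),114)[0];print('side',q1,q2)
for k in((325,150),(346,309),(92,347)): print('bed t',onz(t,T(*k),16)[0])
for k in((323,350),(227,590),(56,535)): print('bed s',onz(s,S(*k),16)[0])
print('knob',tri(t,T(72,188),s,S(114,356)))
print('hub',tri(t,T(168,211),s,S(173,335)))
print('pin t: handle corners', [onz(t,T(*k),30)[0].round(1) for k in((543,207),(570,202),(590,275),(568,283))])
print('tip t', onz(t,T(524,118),15), 'rodbase',onz(t,T(553,205),15))
print('tip s', onz(s,S(244,159),15),'rodbase',onz(s,S(330,167),15))
print('handle s',[onz(s,S(*k),30)[0].round(1) for k in((332,153),(402,165),(400,178),(331,170))])
for n,k in(('jar',(548,12)),('cup',(180,5))): print(n,onz(t,T(*k),75))
print('bottle',onz(t,[[275,82]],130),'cup',onz(t,[[186,93]],95),'jar',onz(t,[[331,97]],75))
E
```

```text
nuts [521.52407665 278.24787618 105.33123016] 0.7493827710718509 [556.80118342  57.58148405 106.29738376] 0.20709807306138317
[519.76193238 275.09667235 114.        ] [555.15573935  56.71587695 114.        ] 221.23040788093763
side [518.38208571 281.36513905 114.        ] [553.49415721  62.05750849 114.        ]
bed t [638.51438306  50.42387672  16.        ]
bed t [475.27876368  25.78519593  16.        ]
bed t [434.65685405 276.14580695  16.        ]
bed s [475.98644261  30.9375351   16.        ]
bed s [432.52642268 284.55754821  16.        ]
bed s [593.77725596 311.96501189  16.        ]
knob (array([547.48866304, 230.67712257, 231.35543732]), np.float64(0.08709622472031264))
hub (array([540.42632464, 166.98586467, 180.26289964]), np.float64(0.4737345803877232))
pin t: handle corners [array([ 579.2, -171.1,   30. ]), array([ 584.7, -198.3,   30. ]), array([ 510.7, -217.8,   30. ]), array([ 502.4, -195.7,   30. ])]
tip t [[ 675.52998408 -153.68622502   15.        ]] rodbase [[ 584.56270213 -183.23769335   15.        ]]
tip s [[ 673.46798674 -148.99367107   15.        ]] rodbase [[ 583.20884615 -182.48380354   15.        ]]
handle s [array([ 584.5, -190. ,   30. ]), array([ 508.6, -209.7,   30. ]), array([ 502.3, -192. ,   30. ]), array([ 573.8, -167.9,   30. ])]
jar [[ 764.86663672 -170.78209107   75.        ]]
cup [[765.36523412 189.02360424  75.        ]]
bottle [[796.02430511 -29.15302259 130.        ]] cup [[779.22553357 192.20514394  95.        ]] jar [[ 784.333971   -172.19836543   75.        ]]
```

```bash
python3 - <<'E'
from h import *
s=get_image('side');t=get_image('top')
T=lambda x,y:[[x/2.6+120-.3,y/2.6+100-.3]]
S=lambda x,y:[[x/2.6+150-.3,y/2.6+130-.3]]
for z in(235,243): print(z,onz(t,T(72,188),z),onz(s,S(114,356),z))
# heights by relative parallax: y gap (side-top) at assumed z for known/unknown heights
def gap(n,a,b,z): print(n,(onz(s,S(*b),z)-onz(t,T(*a),z))[0].round(1), onz(t,T(*a),z)[0].round(1))
gap('nut1',(64,246),(130,493),114);gap('nut2',(307,211),(231,285),114)
gap('bedR',(346,309),(323,350),16);gap('bedL',(92,347),(227,590),16)
gap('beamcorner near R',(330,240),(264,291),102)
gap('knobA',(72,188),(114,356),235.3);gap('knobB',(72,188),(114,356),243.3)
for n,q in(('A',99.2),('B',-80.8)): pass
print(read_state()['position'])
E
```

```text
235 [[546.72688769 229.45230068 235.        ]] [[545.62925758 232.34141701 235.        ]]
243 [[544.96229961 226.72401635 243.        ]] [[541.64829345 236.01106291 243.        ]]
nut1 [-1.4  6.3  0. ] [519.8 275.1 114. ]
nut2 [-1.7  5.3  0. ] [555.2  56.7 114. ]
bedR [0.7 5.2 0. ] [475.3  25.8  16. ]
bedL [-2.1  8.4  0. ] [434.7 276.1  16. ]
beamcorner near R [-2.7 10.7  0. ] [530.5  36.1 102. ]
knobA [-1.2  3.1  0. ] [546.7 229.3 235.3]
knobB [-3.4  9.5  0. ] [544.9 226.6 243.3]
[ 276.77614696 -560.28997883  256.23168363]
```

Emit:
play_rows --pt "7 18 6 0 0 0.6" --pt "7 18 6 0 0 0.6" --pt "7 18 6 0 0 0.6" --pt "7 18 6 0 0 0.6" --pt "7 18 6 0 0 0.6" --pt "7 20 5 0 0 0.6" --pt "7 20 0 0 0 0.6" --pt "7 20 0 0 0 0.6" --pt "7 20 0 0 0 0.6" --pt "7 20 0 0 0 0.6" --pt "7 20 0 0 0 0.6" --pt "7 20 0 0 0 0.6" --pt "7 20 0 0 0 0.6" --pt "7 20 0 0 0 0.6" --pt "7 20 0 0 0 0.6" --pt "7 20 0 0 0 0.6" --pt "7 20 0 0 0 0.6" --pt "7 20 0 0 0 0.6" --pt "7 20 0 0 0 0.6" --pt "7 20 0 0 0 0.6" --gripper 0

```text
clock: 2.12
position: [417.0, -169.3, 291.6]
ee_rot: [0.757, -0.653, 0.0, -0.0]
contact_force: [0.6, -0.2, 0.8]
gripper_width: -0.4
grasp_force: 0.0
```

Emit:
play_rows --pt "6.4 20 0 0 0 0.05" --pt "6.4 20 0 0 0 0.05" --pt "6.4 20 0 0 0 0.05" --pt "6.4 20 0 0 0 0" --pt "6.4 20 0 0 0 0" --pt "6.4 20 0 0 0 0" --pt "6.4 20 0 0 0 0" --pt "6.4 20 0 0 0 0" --pt "6.4 20 0 0 0 0" --pt "6.4 20 0 0 0 0" --pt "6.4 20 0 0 0 0" --pt "6.4 20 0 0 0 0" --pt "6.4 20 0 0 0 0" --pt "6.4 20 0 0 0 0" --pt "6.4 20 0 0 0 0" --pt "6.4 20 0 0 0 0" --pt "6.4 20 0 0 0 0" --pt "6.4 19 0 0 0 0" --pt "6 18 0 0 0 0" --pt "5 14 0 0 0 0"

```text
clock: 3.78
position: [543.3, 222.1, 291.2]
ee_rot: [0.762, -0.648, 0.0, -0.0]
contact_force: [-0.1, -0.4, -0.3]
gripper_width: 0.3
grasp_force: 0.0
```

```bash
python3 - <<'E'
from h import *
s=get_image('side');t=get_image('top')
print(read_state()['position'])
p=read_state()['position']+[0,0,-25]
for n,c in(('s',s),('t',t)):
    u=proj(c,p)[0]; print(n,u)
a=cv2.resize(s['image'][200:340,130:330],None,fx=2,fy=2); b=cv2.resize(t['image'][120:260,90:290],None,fx=2,fy=2)
cv2.imwrite('pics/k.png',np.hstack([a,b])[:,:,::-1])
E
```

```text
[543.51557194 222.4472545  290.71644613]
s [194.90812778 254.91653384]
t [145.70748969 170.21554637]
```

View pics/k.png

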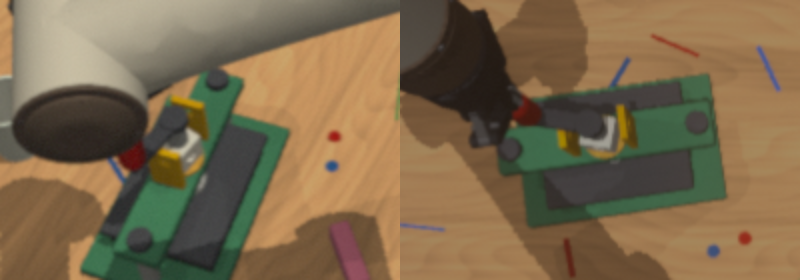

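Emit:
play_rows --pt "1.5 8 -8 0 0 0" --pt "0 0 -9 0 0 0" --pt "0 0 0 0 0 0" --pt "0 0 -2 0 0 0" --pt "0 0 -2 0 0 0" --pt "0 0 -1 0 0 0" --pt "0 0 -1 0 0 0" --pt "0 0 0 0 0 0"

```text
clock: 4.55
position: [544.5, 228.4, 268.3]
ee_rot: [0.761, -0.648, 0.0, -0.0]
contact_force: [-0.8, 0.1, 0.4]
gripper_width: 0.1
grasp_force: 0.0
```

Emit:
play_rows --pt "0 0 -1 0 0 0" --pt "0 0 -1 0 0 0" --pt "0 0 -1 0 0 0" --pt "0 0 0 0 0 0"

```text
clock: 4.88
position: [544.4, 228.6, 265.1]
ee_rot: [0.761, -0.648, -0.0, 0.0]
contact_force: [-0.1, -0.6, -0.7]
gripper_width: -0.0
grasp_force: 0.0
```

Emit:
play_rows --pt "0 0 -1 0 0 0" --pt "0 0 -1 0 0 0" --pt "0 0 -1 0 0 0" --pt "0 0 0 0 0 0"

```text
clock: 5.22
position: [544.4, 228.6, 262.0]
ee_rot: [0.761, -0.648, -0.0, 0.0]
contact_force: [-0.2, 0.5, -0.9]
gripper_width: -0.2
grasp_force: 0.0
```

Emit:
play_rows --pt "0 0 -1 0 0 0" --pt "0 0 -1 0 0 0" --pt "0 0 0 0 0 0"

```text
clock: 5.47
position: [544.6, 228.7, 260.5]
ee_rot: [0.761, -0.648, 0.0, -0.0]
contact_force: [0.8, -0.0, 0.1]
gripper_width: 0.1
grasp_force: 0.0
```

Emit:
play_rows --pt "0 0 -1 0 0 0" --pt "0 0 -1 0 0 0" --pt "0 0 0 0 0 0"

```text
clock: 5.72
position: [545.0, 228.7, 260.3]
ee_rot: [0.762, -0.648, 0.001, -0.001]
contact_force: [-1.2, -1.0, 5.6]
gripper_width: -0.0
grasp_force: 3.2
```

Emit:
play_rows --pt "0 0 8 0 0 0" --pt "0 1 8 0 0 0" --pt "0 0 0 0 0 0" --pt "0 0 0 0 0 0" --pt "0 0 0 0 0 0" --pt "0 0 0 0 0 0" --pt "0 0 0 0 0 0" --gripper 1

```text
clock: 6.3
position: [544.3, 229.5, 273.8]
ee_rot: [0.761, -0.648, -0.0, 0.0]
contact_force: [0.6, 0.4, 0.2]
gripper_width: 83.3
grasp_force: 0.0
```

Emit:
play_rows --pt "0 0 -15 0 0 0" --pt "0 0 -15 0 0 0" --pt "0 0 -12 0 0 0" --pt "0 0 -8 0 0 0" --pt "0 0 -5 0 0 0" --pt "0 0 0 0 0 0"

```text
clock: 6.8
position: [544.1, 229.4, 218.1]
ee_rot: [0.761, -0.648, -0.0, 0.001]
contact_force: [-0.4, -0.1, 1.1]
gripper_width: 85.2
grasp_force: 0.0
```

Emit:
play_rows --pt "0 0 0 0 0 0" --pt "0 0 0 0 0 0" --pt "0 0 0 0 0 0" --pt "0 0 0 0 0 0" --pt "0 0 0 0 0 0" --pt "0 0 0 0 0 0" --gripper 0

```text
clock: 7.3
position: [545.9, 230.4, 220.8]
ee_rot: [0.762, -0.648, 0.001, -0.002]
contact_force: [2.8, 0.7, 3.2]
gripper_width: 28.9
grasp_force: 59.1
```

```bash
python3 -c "
import numpy as np
a=np.radians(83.7+15*np.arange(25));x=65*np.cos(a);y=65*np.sin(a)
print(np.c_[np.diff(x),np.diff(y)].round(1).tolist())"
```

```text
[[-17.0, -0.4], [-16.3, -4.7], [-14.5, -8.8], [-11.7, -12.2], [-8.2, -14.9], [-4.0, -16.5], [0.4, -17.0], [4.7, -16.3], [8.8, -14.5], [12.2, -11.7], [14.9, -8.2], [16.5, -4.0], [17.0, 0.4], [16.3, 4.7], [14.5, 8.8], [11.7, 12.2], [8.2, 14.9], [4.0, 16.5], [-0.4, 17.0], [-4.7, 16.3], [-8.8, 14.5], [-12.2, 11.7], [-14.9, 8.2], [-16.5, 4.0]]
```

Emit:
play_rows --pt "-16.9 -0.4 0.7 0 0 0" --pt "-16.2 -4.7 0.7 0 0 0" --pt "-14.4 -8.8 0.7 0 0 0"

```text
clock: 7.55
position: [498.6, 216.7, 222.8]
ee_rot: [0.762, -0.648, 0.002, -0.003]
contact_force: [10.2, -4.4, -0.1]
gripper_width: 28.5
grasp_force: 59.4
```

Emit:
play_rows --pt "-11.7 -12.2 0.7 0 0 0" --pt "-8.2 -14.9 0.7 0 0 0" --pt "-4.0 -16.5 0.7 0 0 0" --pt "0.4 -17.0 0.7 0 0 0" --pt "4.7 -16.3 0.6 0 0 0"

```text
clock: 7.97
position: [479.4, 140.1, 226.1]
ee_rot: [0.762, -0.648, 0.001, -0.004]
contact_force: [5.9, 7.3, -1.6]
gripper_width: 28.7
grasp_force: 60.2
```

Emit:
play_rows --pt "8.8 -14.5 0.7 0 0 0" --pt "12.2 -11.7 0.7 0 0 0" --pt "14.9 -8.2 0.7 0 0 0" --pt "16.5 -4.0 0.6 0 0 0"

```text
clock: 8.3
position: [530.6, 101.0, 228.7]
ee_rot: [0.761, -0.648, -0.001, -0.001]
contact_force: [-3.9, 8.2, 6.0]
gripper_width: 28.8
grasp_force: 60.9
```

Emit:
play_rows --pt "17.0 0.4 0.7 0 0 0" --pt "16.3 4.7 0.7 0 0 0" --pt "14.5 8.8 0.7 0 0 0" --pt "11.7 12.2 0.6 0 0 0"

```text
clock: 8.63
position: [590.2, 124.9, 231.3]
ee_rot: [0.761, -0.649, 0.0, 0.002]
contact_force: [-3.1, -3.2, 6.2]
gripper_width: 28.7
grasp_force: 60.9
```

Emit:
play_rows --pt "8.2 14.9 0.7 0 0 0" --pt "4.0 16.5 0.7 0 0 0" --pt "-0.4 17.0 0.7 0 0 0" --pt "-4.7 16.3 0.6 0 0 0"

```text
clock: 8.97
position: [599.5, 190.8, 234.1]
ee_rot: [0.761, -0.649, 0.002, -0.001]
contact_force: [2.8, -4.4, 3.3]
gripper_width: 28.4
grasp_force: 60.6
```

Emit:
play_rows --pt "-8.8 14.5 0.7 0 0 0" --pt "-12.2 11.7 0.7 0 0 0" --pt "-14.9 8.2 0.6 0 0 0" --pt "-16.5 4.0 0.6 0 0 0"

```text
clock: 9.3
position: [546.3, 230.5, 236.8]
ee_rot: [0.762, -0.648, 0.002, -0.002]
contact_force: [4.1, -2.7, 4.2]
gripper_width: 28.5
grasp_force: 60.6
```

Emit:
play_rows --pt "-17.0 -0.4 0.7 0 0 0" --pt "-16.3 -4.7 0.7 0 0 0" --pt "-14.5 -8.8 0.7 0 0 0" --pt "-11.7 -12.2 0.6 0 0 0" --pt "-8.2 -14.9 0.7 0 0 0" --pt "-4.0 -16.5 0.7 0 0 0" --pt "0.4 -17.0 0.7 0 0 0" --pt "4.7 -16.3 0.6 0 0 0"

```text
clock: 9.97
position: [479.4, 140.1, 242.1]
ee_rot: [0.762, -0.648, 0.001, -0.004]
contact_force: [5.4, 7.0, -2.1]
gripper_width: 28.6
grasp_force: 60.4
```

Emit:
play_rows --pt "8.8 -14.5 0.7 0 0 0" --pt "12.2 -11.7 0.7 0 0 0" --pt "14.9 -8.2 0.7 0 0 0" --pt "16.5 -4.0 0.6 0 0 0" --pt "17.0 0.4 0.7 0 0 0" --pt "16.3 4.7 0.7 0 0 0" --pt "14.5 8.8 0.7 0 0 0"

```text
clock: 10.55
position: [577.9, 113.1, 246.6]
ee_rot: [0.761, -0.649, -0.0, 0.002]
contact_force: [-6.4, -1.1, 6.3]
gripper_width: 28.3
grasp_force: 61.1
```

```bash
python3 -c "
import numpy as np
from scipy.optimize import least_squares
P=np.array([[545.9,230.4],[498.6,216.7],[479.4,140.1],[530.6,101],[590.2,124.9],[599.5,190.8],[546.3,230.5]])
r=least_squares(lambda p:np.hypot(*(P-p[:2]).T)-p[2],[538,167,65]);print(r.x,r.fun.round(1))
r=least_squares(lambda p:np.hypot(*(P-p).T)-65,[538,167]);print(r.x,r.fun.round(1)); d=P-r.x;print(np.degrees(np.arctan2(d[:,1],d[:,0])))"
```

```text
[539.31650175 165.64858208  65.1996642 ] [-0.1  0.1 -0.1  0.  -0.   0.   0. ]
[539.33196264 165.70193383] [0.  0.3 0.2 0.3 0.2 0.2 0.2]
[  84.20328929  128.61422981 -156.86863547  -97.68601401  -38.73356648
   22.64262131   83.86230405]
```

Emit:
play_rows --pt "11.7 12.2 0.7 0 0 0" --pt "8.2 14.9 0.7 0 0 0" --pt "4.0 16.5 0.6 0 0 0" --pt "-0.4 17.0 0.6 0 0 0" --pt "0 0.6 0 0 0 0" --pt "0 0 0 0 0 0" --pt "0 0 0 0 0 0"

```text
clock: 11.13
position: [603.4, 176.6, 249.6]
ee_rot: [0.762, -0.648, 0.001, -0.003]
contact_force: [5.8, 4.1, 3.6]
gripper_width: 28.4
grasp_force: 60.9
```

Emit:
play_rows --pt "0 0 0 0 0 0" --pt "0 0 0 0 0 0" --pt "0 0 0 0 0 0" --pt "0 0 0 0 0 0" --pt "0 0 0 0 0 0" --pt "0 0 10 0 0 0" --pt "0 0 20 0 0 0" --pt "0 0 20 0 0 0" --pt "0 0 20 0 0 0" --pt "0 0 10 0 0 0" --gripper 1

```text
clock: 11.97
position: [602.6, 175.6, 332.1]
ee_rot: [0.762, -0.648, 0.001, -0.002]
contact_force: [0.2, -0.1, 0.1]
gripper_width: 85.2
grasp_force: 0.0
```

Emit:
play_rows --pt "-2.9 -18.6 0 0 0 -0.67" --pt "-2.9 -18.6 0 0 0 -0.67" --pt "-2.9 -18.6 0 0 0 -0.67" --pt "-2.9 -18.6 0 0 0 -0.67" --pt "-2.9 -18.6 0 0 0 -0.67" --pt "-2.9 -18.6 0 0 0 -0.67" --pt "-2.9 -18.6 0 0 0 -0.67" --pt "-2.9 -18.6 0 0 0 -0.67" --pt "-2.9 -18.6 0 0 0 -0.67" --pt "-2.9 -18.6 0 0 0 -0.67" --pt "-2.9 -18.6 -5 0 0 -0.67" --pt "-2.9 -18.6 -10 0 0 -0.67" --pt "-2.9 -18.6 -15 0 0 -0.67" --pt "-2.9 -18.6 -15 0 0 -0.67" --pt "-2.9 -18.6 -15 0 0 -0.67" --pt "-2.9 -18.6 -15 0 0 -0.67" --pt "-2.9 -18.6 -15 0 0 -0.67" --pt "-2.9 -18.6 -15 0 0 -0.67" --pt "-2.9 -18.6 -15 0 0 -0.67" --pt "-2.9 -18.6 -15 0 0 -0.67"

```text
clock: 13.63
position: [543.5, -197.3, 192.8]
ee_rot: [-0.161, 0.987, 0.0, -0.0]
contact_force: [-0.6, 0.5, -0.3]
gripper_width: 85.3
grasp_force: 0.0
```

```bash
python3 - <<'E'
from h import *
s=get_image('side');t=get_image('top');st=read_state()
print(st['position'],st['ee_rot'])
a=cv2.resize(s['image'][160:360,150:350],None,fx=2,fy=2,interpolation=cv2.INTER_CUBIC); b=cv2.resize(t['image'][120:320,130:330],None,fx=2,fy=2,interpolation=cv2.INTER_CUBIC)
b=cv2.resize(t['image'][120:253,130:400],None,fx=3,fy=3)[:400,:0] if 0 else cv2.resize(t['image'][110:310,160:360],None,fx=2,fy=2,interpolation=cv2.INTER_CUBIC)
cv2.imwrite('pics/k2.png',np.hstack([a,b])[:,:,::-1])
E
```

```text
[ 541.59600589 -198.01196824  190.38986681] [-0.16106132  0.98693898  0.00113047 -0.00307058]
```

View pics/k2.png

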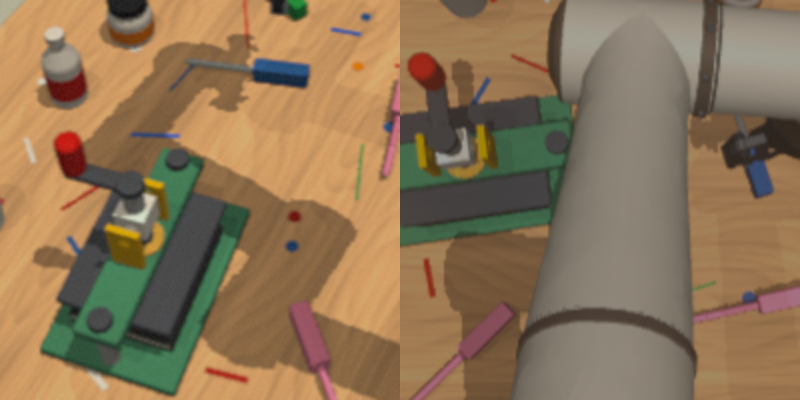

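Emit:
play_rows --pt "2 1 -20 0 0 0" --pt "2 1 -25 0 0 0" --pt "0 0 -30 0 0 0" --pt "0 0 -30 0 0 0" --pt "0 0 -25 0 0 0" --pt "0 0 -15 0 0 0" --pt "0 0 -8 0 0 0" --pt "0 0 -5 0 0 0" --pt "0 0 0 0 0 0"

```text
clock: 14.48
position: [548.2, -194.2, 35.2]
ee_rot: [-0.164, 0.987, -0.0, -0.0]
contact_force: [0.4, -0.6, -0.1]
gripper_width: 85.5
grasp_force: 0.0
```

Emit:
play_rows --pt "0 0 0 0 0 0" --pt "0 0 0 0 0 0" --pt "0 0 0 0 0 0" --pt "0 0 0 0 0 0" --pt "0 0 0 0 0 0" --pt "0 0 0 0 0 0" --gripper 0

```text
clock: 14.98
position: [548.4, -194.5, 36.2]
ee_rot: [-0.163, 0.987, -0.0, 0.001]
contact_force: [-1.3, 0.7, 3.5]
gripper_width: 22.7
grasp_force: 60.5
```

Emit:
play_rows --pt "0 0 20 0 0 0" --pt "0 0 30 0 0 0" --pt "0 0 30 0 0 0.84" --pt "0 0 30 0 0 0.84" --pt "0 0 25 0 0 0.84" --pt "0 0 15 0 0 0.84" --pt "2 14 0 0 0 0.84" --pt "2 14 0 0 0 0.84" --pt "2 14 0 0 0 0.84" --pt "2 14 0 0 0 0.84" --pt "2 14 0 0 0 0.84" --pt "2 14 0 0 0 0.84" --pt "2 14 0 0 0 0.84" --pt "2 14 0 0 0 0.84" --pt "2 14 0 0 0 0.84" --pt "2 14 0 0 0 0.84" --pt "2 12 0 0 0 0.84" --pt "1 8 0 0 0 0.84" --pt "0 0 0 0 0 0" --pt "0 0 0 0 0 0"

```text
clock: 16.65
position: [570.5, -34.3, 184.9]
ee_rot: [0.762, -0.647, -0.0, 0.0]
contact_force: [0.2, -0.9, -2.3]
gripper_width: 22.6
grasp_force: 59.7
```

```bash
python3 - <<'E'
from h import *
s=get_image('side');t=get_image('top');st=read_state()
print(st['position'],st['ee_rot'],st['gripper_width'])
print('axis err perp', (st['position'][:2]-[539.3,165.65])@[np.cos(np.radians(9.2)),np.sin(np.radians(9.2))])
a=cv2.resize(s['image'][180:330,190:340],None,fx=2.6,fy=2.6,interpolation=cv2.INTER_CUBIC); b=cv2.resize(t['image'][110:260,160:310],None,fx=2.6,fy=2.6,interpolation=cv2.INTER_CUBIC)
cv2.imwrite('pics/k3.png',np.hstack([a,b])[:,:,::-1])
E
```

```text
[570.51854365 -34.87430847 185.01323465] [ 7.62114381e-01 -6.47442264e-01 -2.98248740e-04  3.09163596e-04] 21.996770332211227
axis err perp -1.2431080215824766
```

View pics/k3.png

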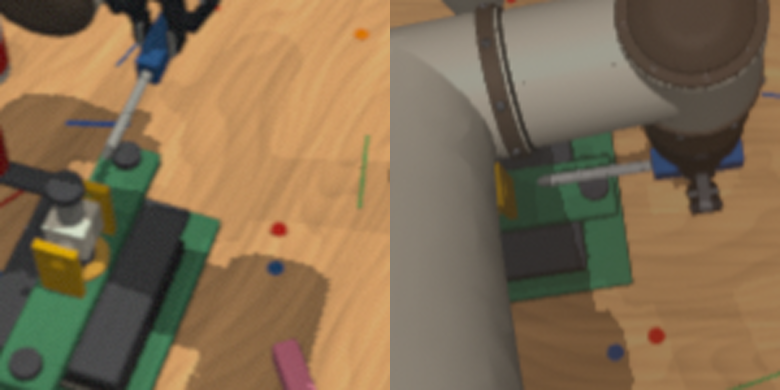

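```bash
python3 - <<'E'
from h import *
s=get_image('side');t=get_image('top')
a=tri(t,[[218.8,180]],s,[[231.5,237.7]]);b=tri(t,[[260,174.2]],s,[[246.9,207.7]])
print(a,b,a[0]-b[0])
p=np.array([570.5,-34.9]);d=np.array([-.16,.987])
for L in(40,140):
  P=np.r_[p+d*(L-2.8),185-21.2]; print(L,P,proj(t,P),proj(s,P))
E
```

```text
(array([547.29837352,  94.28817514, 163.82928785]), np.float64(1.6179252265262773)) (array([561.41097814,   1.6774933 , 164.25098003]), np.float64(0.7262882791090782)) [-14.11260462  92.61068183  -0.42169218]
40 [564.548    1.8164 163.8   ] [[259.9202672  172.72952126]] [[245.90717552 207.43134894]]
140 [548.548  100.5164 163.8   ] [[215.92054955 179.07698036]] [[229.94825584 239.55346859]]
```

Emit:
play_rows --pt "1.2 0.2 -6 0 0 0" --pt "0 0 -5.8 0 0 0" --pt "0 0 0 0 0 0" --pt "0 0 0 0 0 0"

```text
clock: 17.18
position: [571.7, -34.5, 172.7]
ee_rot: [0.763, -0.647, -0.001, 0.001]
contact_force: [0.9, -0.0, -0.1]
gripper_width: 22.8
grasp_force: 59.7
```

Emit:
play_rows --pt "-1.6 9.9 0 0 0 0" --pt "-1.6 9.9 0 0 0 0" --pt "-1.1 6.9 0 0 0 0" --pt "-1.1 6.9 0 0 0 0" --pt "0 0 0 0 0 0"

```text
clock: 17.6
position: [566.6, 1.0, 173.8]
ee_rot: [0.763, -0.646, 0.0, -0.0]
contact_force: [0.4, 0.1, -2.6]
gripper_width: 22.7
grasp_force: 59.7
```

Emit:
play_rows --pt "-0.8 4.9 0 0 0 0" --pt "-0.8 4.9 0 0 0 0" --pt "-0.8 4.9 0 0 0 0" --pt "0 0 0 0 0 0"

```text
clock: 17.93
position: [564.2, 14.8, 173.6]
ee_rot: [0.763, -0.646, -0.0, -0.0]
contact_force: [0.3, -0.3, -0.8]
gripper_width: 22.6
grasp_force: 59.7
```

Emit:
play_rows --pt "-0.8 4.9 0 0 0 0" --pt "-0.8 4.9 0 0 0 0" --pt "-0.8 4.9 0 0 0 0" --pt "0 0 0 0 0 0"

```text
clock: 18.27
position: [561.8, 29.6, 173.5]
ee_rot: [0.763, -0.646, -0.0, -0.0]
contact_force: [0.3, -0.1, -2.0]
gripper_width: 22.5
grasp_force: 59.7
```

Emit:
play_rows --pt "-0.8 4.9 0 0 0 0" --pt "-0.8 4.9 0 0 0 0" --pt "-0.8 4.9 0 0 0 0" --pt "-0.8 4.9 0 0 0 0" --pt "0 0 0 0 0 0"

```text
clock: 18.68
position: [558.7, 49.3, 173.6]
ee_rot: [0.763, -0.646, 0.0, -0.0]
contact_force: [0.2, -0.3, -2.2]
gripper_width: 23.0
grasp_force: 59.7
```

Emit:
play_rows --pt "-0.8 4.9 0 0 0 0" --pt "-0.8 4.9 0 0 0 0" --pt "-0.8 4.9 0 0 0 0" --pt "-0.8 4.9 0 0 0 0" --pt "0 0 0 0 0 0"

```text
clock: 19.1
position: [555.5, 68.8, 173.5]
ee_rot: [0.763, -0.646, 0.0, -0.0]
contact_force: [-0.9, -0.2, -2.3]
gripper_width: 22.8
grasp_force: 59.7
```

Emit:
play_rows --pt "-0.8 4.9 0 0 0 0" --pt "-0.8 4.9 0 0 0 0" --pt "-0.5 3 0 0 0 0" --pt "0 0 0 0 0 0"

```text
clock: 19.43
position: [553.4, 81.4, 173.5]
ee_rot: [0.763, -0.646, 0.0, -0.0]
contact_force: [0.7, -0.2, -1.3]
gripper_width: 22.6
grasp_force: 59.7
```

Emit:
play_rows --pt "-0.5 3 0 0 0 0" --pt "-0.3 2 0 0 0 0" --pt "-0.3 2 0 0 0 0" --pt "0 0 0 0 0 0"

```text
clock: 19.77
position: [552.3, 88.1, 173.5]
ee_rot: [0.763, -0.646, -0.0, -0.0]
contact_force: [0.4, 0.1, -1.1]
gripper_width: 22.9
grasp_force: 59.7
```

Emit:
play_rows --pt "-0.2 1 0 0 0 0" --pt "-0.2 1 0 0 0 0" --pt "0 0 0 0 0 0"

```text
clock: 20.02
position: [551.9, 89.8, 173.5]
ee_rot: [0.763, -0.647, -0.0, 0.0]
contact_force: [0.1, 0.7, -1.7]
gripper_width: 22.8
grasp_force: 59.7
```

Emit:
play_rows --pt "-0.2 1 0 0 0 0" --pt "-0.2 1 0 0 0 0" --pt "0 0 0 0 0 0"

```text
clock: 20.27
position: [551.5, 91.9, 173.5]
ee_rot: [0.763, -0.647, -0.0, -0.0]
contact_force: [-0.2, -0.3, -1.6]
gripper_width: 22.6
grasp_force: 59.7
```

Distance is now about 74.8 mm; contact should be close.

Emit:
play_rows --pt "-0.2 1 0 0 0 0" --pt "-0.2 1 0 0 0 0" --pt "0 0 0 0 0 0"

```text
clock: 20.52
position: [551.1, 93.9, 173.5]
ee_rot: [0.763, -0.647, 0.0, -0.0]
contact_force: [-0.5, -0.2, -1.4]
gripper_width: 22.6
grasp_force: 59.7
```

Emit:
play_rows --pt "-0.2 1 0 0 0 0" --pt "-0.2 1 0 0 0 0" --pt "0 0 0 0 0 0"

```text
clock: 20.77
position: [550.9, 94.3, 173.6]
ee_rot: [0.763, -0.647, 0.001, 0.001]
contact_force: [1.7, -6.3, -1.2]
gripper_width: 22.8
grasp_force: 59.6
```

Emit:
play_rows --pt "-0.2 1 0 0 0 0" --pt "-0.2 1.5 0 0 0 0" --pt "0 0 0 0 0 0"

```text
clock: 21.02
position: [550.8, 94.5, 173.7]
ee_rot: [0.763, -0.647, 0.002, 0.003]
contact_force: [5.7, -14.3, -1.9]
gripper_width: 22.9
grasp_force: 59.5
```

```bash
python3 - <<'E'
from h import *
s=get_image('side');st=read_state()
print(st['position'],st['contact_force'],st['wrist_torque'])
a=cv2.resize(s['image'][200:310,170:290],None,fx=5,fy=5,interpolation=cv2.INTER_CUBIC)
cv2.imwrite('pics/k4.png',a[:,:,::-1])
E
```

```text
[550.80256465  94.44800661 173.71137562] [  4.49482156 -14.00173583  -2.29534703] [-4.07531866 -1.52750605 -0.19139946]
```

View pics/k4.png

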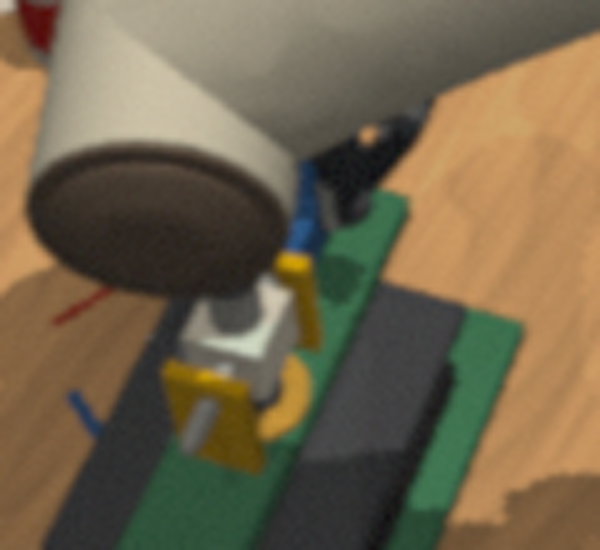

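Emit:
play_rows --pt "0 0 0 0 0 0" --pt "0 0 0 0 0 0" --pt "0 0 0 0 0 0" --pt "0 0 0 0 0 0" --pt "0 0 0 0 0 0" --pt "0 0 15 0 0 0" --pt "0 0 25 0 0 0" --pt "0 0 30 0 0 0" --pt "0 -20 30 0 0 0" --pt "0 -40 20 0 0 0" --pt "0 -40 0 0 0 0" --pt "0 -40 0 0 0 0" --pt "0 -40 0 0 0 0" --pt "0 -40 0 0 0 0" --pt "0 -40 0 0 0 0" --pt "0 -40 0 0 0 0" --pt "0 -20 0 0 0 0" --pt "0 0 0 0 0 0" --pt "0 0 0 0 0 0" --gripper 1

```text
clock: 22.65
position: [550.2, -219.8, 291.8]
ee_rot: [0.762, -0.647, -0.0, -0.0]
contact_force: [-0.3, -0.3, 0.3]
gripper_width: 85.6
grasp_force: 0.0
```

```bash
python3 - <<'E'
from h import *
s=get_image('side');t=get_image('top');st=read_state()
print(st['position'],st['contact_force'])
a=cv2.resize(s['image'][190:320,170:270],None,fx=4,fy=4,interpolation=cv2.INTER_CUBIC)
b=cv2.resize(t['image'][130:260,150:250],None,fx=4,fy=4,interpolation=cv2.INTER_CUBIC)
cv2.imwrite('pics/k5.png',np.hstack([a,b])[:,:,::-1])
E
```

```text
[ 550.39152804 -218.24383436  292.14439103] [-0.19948967 -0.65349601 -0.16805224]
```

View pics/k5.png

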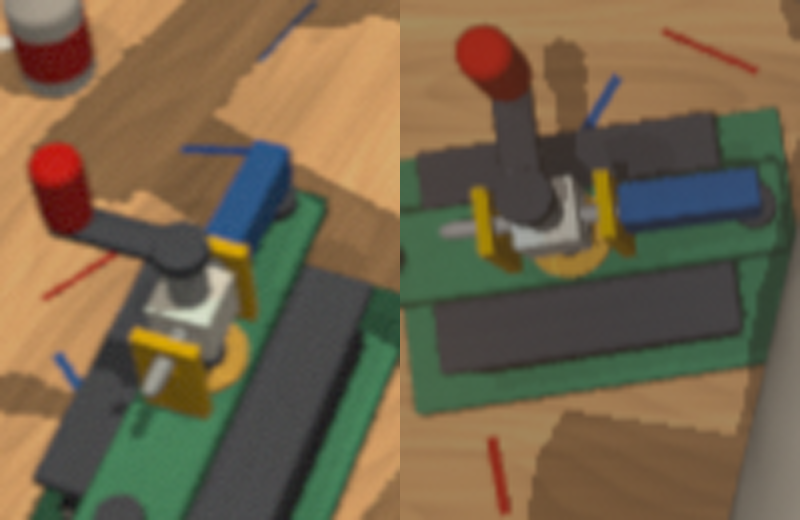

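Emit:
play_rows --pt "2 30 0 0 0 0" --pt "2 30 0 0 0 0" --pt "2 30 -10 0 0 0" --pt "2 30 -15 0 0 0" --pt "2 30 -20 0 0 0" --pt "2 30 -20 0 0 0" --pt "1 20 -20 0 0 0" --pt "0 13 -20 0 0 0" --pt "0 10 -10 0 0 0" --pt "0 8 -7 0 0 0" --pt "0 0 0 0 0 0" --pt "0 0 0 0 0 0" --gripper 0

```text
clock: 23.75
position: [563.7, 12.4, 170.8]
ee_rot: [0.763, -0.646, 0.0, -0.0]
contact_force: [-0.3, -0.6, -0.2]
gripper_width: -0.1
grasp_force: 0.0
```

Emit:
play_rows --pt "-0.8 8 -2 0 0 0" --pt "-0.8 6 0 0 0 0" --pt "-0.6 4 0 0 0 0" --pt "-0.5 3 0 0 0 0" --pt "0 0 0 0 0 0"

```text
clock: 24.17
position: [560.7, 33.4, 168.6]
ee_rot: [0.763, -0.646, 0.0, -0.0]
contact_force: [0.1, 0.4, 0.2]
gripper_width: 0.3
grasp_force: 0.0
```

Emit:
play_rows --pt "-0.3 2 0 0 0 0" --pt "-0.2 1 0 0 0 0" --pt "0 0 0 0 0 0"

```text
clock: 24.42
position: [560.1, 36.0, 168.2]
ee_rot: [0.763, -0.647, 0.0, -0.0]
contact_force: [1.0, 0.3, -0.0]
gripper_width: 0.2
grasp_force: 0.0
```

Emit:
play_rows --pt "-0.2 1 0 0 0 0" --pt "-0.2 1 0 0 0 0" --pt "0 0 0 0 0 0"

```text
clock: 24.67
position: [559.7, 38.1, 168.1]
ee_rot: [0.763, -0.647, -0.0, 0.0]
contact_force: [-0.3, 0.0, -0.4]
gripper_width: -0.2
grasp_force: 0.0
```

Emit:
play_rows --pt "-0.2 1 0 0 0 0" --pt "-0.2 1 0 0 0 0" --pt "0 0 0 0 0 0"

```text
clock: 24.92
position: [559.3, 39.8, 168.2]
ee_rot: [0.763, -0.647, 0.0, 0.0]
contact_force: [0.5, -1.3, -0.2]
gripper_width: 0.0
grasp_force: 0.7
```

Emit:
play_rows --pt "-0.2 1 0 0 0 0" --pt "0 0 0 0 0 0"

```text
clock: 25.08
position: [559.1, 40.1, 168.4]
ee_rot: [0.763, -0.647, 0.0, 0.001]
contact_force: [-0.7, -5.0, 0.3]
gripper_width: 0.2
grasp_force: 2.4
```

Emit:
play_rows --pt "-0.3 2 0 0 0 0" --pt "0 0 0 0 0 0"

```text
clock: 25.25
position: [559.0, 40.5, 169.0]
ee_rot: [0.763, -0.646, 0.001, 0.002]
contact_force: [2.6, -10.5, 2.2]
gripper_width: 0.0
grasp_force: 5.5
```

Emit:
play_rows --pt "0.5 -3 0 0 0 0" --pt "1.6 -10 0 0 0 0" --pt "2 -15 0 0 0 0" --pt "0 -30 20 0 0 0" --pt "0 -40 30 0 0 0" --pt "0 -40 30 0 0 0" --pt "0 -40 30 0 0 0" --pt "0 -40 10 0 0 0" --pt "0 -40 0 0 0 0" --pt "0 -20 0 0 0 0" --pt "0 0 0 0 0 0" --pt "0 0 0 0 0 0"

```text
clock: 26.25
position: [562.6, -216.1, 272.6]
ee_rot: [0.762, -0.648, -0.0, -0.0]
contact_force: [1.2, 0.2, 0.3]
gripper_width: -0.1
grasp_force: 0.0
```

```bash
python3 - <<'E'
from h import *
s=get_image('side');t=get_image('top');st=read_state()
print(st['position'],st['contact_force'])
a=cv2.resize(s['image'][190:320,170:270],None,fx=4,fy=4,interpolation=cv2.INTER_CUBIC)
b=cv2.resize(t['image'][130:260,150:250],None,fx=4,fy=4,interpolation=cv2.INTER_CUBIC)
cv2.imwrite('pics/k6.png',np.hstack([a,b])[:,:,::-1])
E
```

```text
[ 562.83397498 -214.52353661  272.79768347] [-0.34084695 -0.29111503  0.22747112]
```

View pics/k6.png

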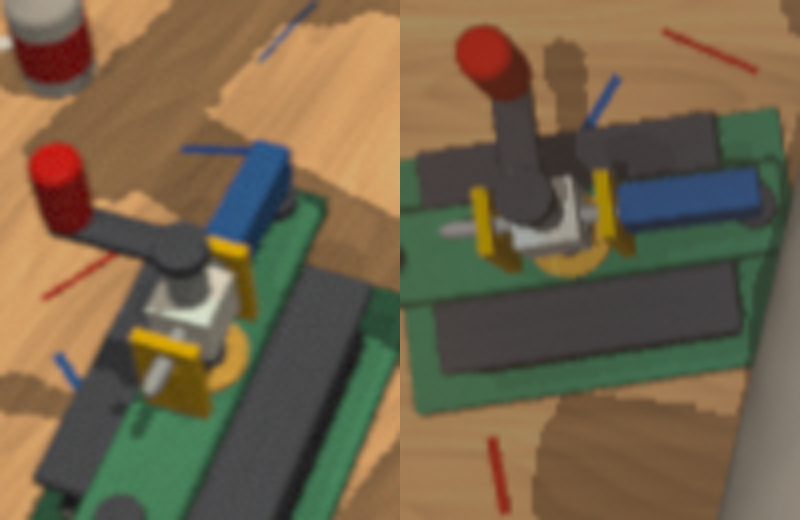

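The pictures show no change from before the push. The rod comes out through the far lug (side crop 155,375), the handle sits at the near lug (top crop 618,205), and a 10 N push moved it no further, so the pin is seated.

```bash
python3 -c "
from bench import job_done
print(job_done())"
```

```text
the job is handed in; nothing more can be done
None
```

The press is wound open about 1.79 turns to the lug holes and the blue-handled pin is through lug, block and lug, its handle home against the -y lug apart from a possible slight droop; the job was handed in at about 26 s, and the arm stayed clear of the jar, cup and bottle.

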